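Slide a coated board under the curing lamp and start the cure

TASK

Gently push the carrier with the freshly coated circuit board in under the low bridge of the curing lamp, front end first, until it rests squarely against the stop bar at the back, and only then press the lamp's start button and let it go. Use the fingertips only: the carrier stays flat on the bench, never lifted or tipped, it must not be rammed into the lamp, and the wet board and its parts must not be touched. Leave the other things on the bench where they are.

Things in the scene. Friction and masses are not known exactly. Their poses are not given: they have to be found in the camera images.
- lamp: Curing lamp, bolted down: a low metal bridge 130 mm deep (x = -65 to +65 mm), 208 mm wide over its feet (y), its side plates 60 mm and its finned dark head 70 mm high. Origin on the bench at the middle of the bridge; x is the direction in which the carrier is pushed in, z up. A black pod with the start button is on top, at the +y end, its top 74 mm above the bench.
- lamp_mouth (a point): Middle of the opening, on the bench at the lamp's x = -65 mm, axes as the lamp. The passage from here back to the stop bar is 136 mm wide (10 mm of play each side of the carrier) and 37 mm high.
- lamp_stop (a point): Middle of the front face of the aluminium stop bar that crosses the back of the passage (12 mm high), at bench level, at the lamp's x = +55 mm; axes as the lamp. A carrier that is home has its centre 95 mm before this point, and 70 mm of its rear end still stick out of the opening.
- carrier: Flat dark-grey carrier plate, loose on the bench, 190 mm long (x) by 116 mm wide (y) by 12 mm thick, about 0.5 kg with its board. Origin at the centre of its underside; x points to the front end, which goes in first; the rear 75 mm of the plate are bare. It slides on the bench with friction (a few newtons) and stays where it is left.
- board: Green circuit board, 105 by 92 by 1.6 mm, fixed on the carrier's top; origin at the centre of its underside, 32.5 mm ahead of the carrier's centre and 12 mm above its underside, same axes. Its edge lies 10 mm behind the carrier's front edge and 12 mm inside the carrier's sides. Its tallest part, the transformer, ends 33 mm above the bench, 4 mm below the bridge. Wet coating: not to be touched.
- start_top (a point): Centre of the top face of the start button, a round grey button 26 mm across in a round housing on the lamp's control pod, about 95 mm above the bench; it is pressed straight down. z up.
- start (a joint): Travel of the start button in m: 0 when released, 0.005 fully down, which takes 5 N; it springs back.
- multimeter: Teal multimeter, 74 by 150 by 32 mm, lying on its back; origin at the centre of its underside. Leave alone.
- spool: Solder spool standing on end, 54 mm across, 40 mm high; origin at the centre of its underside. Leave alone.
- screwdriver: Screwdriver lying on the bench along its x; origin on the underside at mid-length. Leave alone.
- flux: Small amber jar with black cap, 44 mm across, 60 mm high; origin at the centre of its underside. Leave alone.
Things that resemble listed ones, but are neither listed nor needed, are in the scene too. Of the things that look like the carrier, the middle-sized one is meant.

How it is judged:
By the outcome, as a careful person would: the job done as asked, in the order asked, and still so for the second after the job is handed in, with the robot touching nothing.
It also fails if it takes over 72 s, if anything falls off the work surface, if the arm or the gripper's body presses on something with over 40 N, if the wrist force passes 120 N, or if a joint passes its speed limit or range.

ROBOT

A 6-joint arm with a two-finger parallel gripper is mounted at the origin on the work surface. World frame = base frame: x ahead of the robot, y to its left, z up, the work surface at z = 0. Lengths are in m, angles in rad, forces in N, time in s.
With the tool pointing down it reaches from about 0.275 to 0.875 m from the base axis. Payload 12.5 kg.
Tool frame: the origin (TCP) lies between the finger pads; the fingertips stand 22 mm ahead of it and the grasp point (between the pads) lies 3 mm ahead of it; z points along the fingers, y is the line along which they close (so a half turn about z gives the same grasp; the last joint's range is limited). The gripper opens to 85 mm and grips with 20 to 120 N. Pads are 22 mm wide; open, the fingers measure 114 mm over their backs; the gripper's body (76 mm by 85 mm) begins 54 mm behind the grasp point. The pads swing forward as they close: fully open they stand 13 mm farther back than shut.
Start: joints at [1.131, 0.351, 1.652, -0, 1.139, -0.085], TCP at [0.191, 0.516, 0.253] pointing down, gripper open.
Joint ranges: [-2.75, 2.75], [-0.79, 2.1], [0.01, 2.65], [-1.57, 4.71], [0.07, 3.14], [-2.87, 2.87]. Speed limits (rad/s): [2.22, 2.22, 2.79, 3.14, 3.14, 3.14].

INTERFACE

Orientations are given as a rotation vector (axis times angle).
In Python, from cell import ctrl gives the robot as it stands. The module is installed in compiled form; this text tells all that it offers.
- The arm moves only by the tool jog_arm, never from a script. Its argument "plan" is a list of rows, each a list of 7 numbers: the shift along the tool's x, y, z in m, then the turn, a rotation vector about the tool's x, y, z in rad, then the finger opening in m, from 0 to 0.0854. In form: [[x, y, z, wx, wy, wz, grip], ...]. A call has 1 to 12 rows; each row is the pose to reach, as a shift and turn from the pose commanded when the call began, along the tool's axes at that moment; what a row does not reach only later rows make up. A row lasts 1/8 s, in which the tool goes at most 62.5 mm and 10.7 degrees, less where a joint would pass 70% of its speed; a pose out of reach is approached as far as the arm can. A call with a gripper value outside its range is refused whole. The fingers move at their own pace and stop on an object; "grip_force" is the grip in N (left out, the last holds). Time passes only in rows, so rows that repeat a pose let the fingers close. It gives the time, the measured TCP pose, the force, the opening and the grip force at its end, in the units of the state.
- ctrl.state(): the state, without advancing time (a new reading comes with each control period).
- ctrl.grab_frame(name): name is "scene" or "top" or "wrist"; returns the picture (480x640x3 uint8, red, green, blue); there is no depth.
- ctrl.get_calibration(name): a dict with "fx", "fy", "cx", "cy" (pixels), "pose" (4x4, takes a point from camera to world coordinates). Camera axes: x right, y down, z forward; pixel columns grow to the right and rows downward; lengths in m; the calibration is good to about 2 mm. A picture is of the moment at which its call begins: read the wrist's pose just before it. get_calibration takes no time and is no camera call; for the wrist camera it gives the pose at the moment of the call.
- ctrl.hand_in(): hands the job in; it is judged then, once.
Trained networks look in the newest picture that a camera, given by its name, has taken for a name from the list of things; names that differ only in an ending like _2 or _b are one class to them, and where a whole thing is asked for, a point or a joint stands for the part that bears it (a point fixed in the world has none). Each returns a list of dicts, best first, with "score" (0 to 1); they miss things now and then, are a little off and sometimes report something else, mostly with a low value. They report only what shows in the picture. A call takes as long as a camera call. They do not tell look-alikes from the thing itself.
- ctrl.look_for(name, camera): "location" ([x, y, z] in m, in world coordinates, good to about 4 mm: the middle of the surface that is visible of it).
- ctrl.trace(name, camera): "region" (480x640 bool, what is visible of it).
- ctrl.pinpoint(name, camera): "location" ([x, y, z] in m, in world coordinates, good to about 4 mm: a listed point, or the origin of a listed thing).
The state is a dict: "time_s": time; "joint_positions": joint angles; "qvel": joint speeds; "tau": joint torques, N m; "tool_pos": TCP position; "tcp_rot": TCP orientation; "ft_force": force on the tool from outside, world axes, zero at the start; "ft_torque": the same for the moment, N m; "grip_width": finger opening in m; "gripper_force": force on a finger pad.
Only numpy, scipy, OpenCV 4.12 (cv2) and the standard library are available. Lean on these libraries where they do the work, as an engineer would, in place of code of your own. Each camera call takes 0.05 s, during which the arm holds its last target. There are 200 camera calls.

## Working session

There is one attempt and no reset: what is moved stays moved. The work goes in short steps, Python scripts to look and compute and a tool call to move; the robot and the scene stay as the last step left them, time stands still between calls to the robot, and variables do not carry over. Pictures are saved under pics/ and viewed, at most 10 in all, crops included, and the job is handed in when it is done.

Besides the shell and the picture viewer there is one more tool, called after ">>>" in YAML: its name, and indented under it one key for each argument. jog_arm: Moves the arm, as the interface text tells. Its arguments: {"type":"object","properties":{"plan":{"type":"array"},"grip_force":{"type":"number"}},"required":["plan"]}

```bash
mkdir -p pics; python3 - <<'E'
from cell import ctrl
import cv2,numpy as np
for c in("scene","top"):
    cv2.imwrite(f"pics/{c}0.png",ctrl.grab_frame(c)[:,:,::-1])
    k=ctrl.get_calibration(c);print(c,k["fx"],np.round(k["pose"],3).tolist())
    for n in("carrier","board","lamp","lamp_mouth","lamp_stop","start_top"):
        print(n,[(np.round(d["location"],3).tolist(),round(d["score"],2)) for d in ctrl.pinpoint(n,c)])
s=ctrl.state();print(s["time_s"],s["tool_pos"],s["tcp_rot"],s["ft_force"])
E
```

```text
scene 567.0079334298716 [[-0.113, 0.828, -0.549, 1.331], [0.994, 0.093, -0.064, 0.088], [-0.002, -0.553, -0.833, 1.288], [0.0, 0.0, 0.0, 1.0]]
carrier [([0.481, -0.138, -0.001], 0.93), ([0.766, -0.158, -0.0], 0.73), ([0.297, -0.26, 0.001], 0.72), ([0.486, 0.17, 0.093], 0.69)]
board [([0.274, -0.264, 0.011], 0.96), ([0.788, -0.2, 0.016], 0.89), ([0.486, -0.108, 0.01], 0.68), ([0.667, -0.398, -0.006], 0.31)]
lamp [([0.533, 0.154, 0.001], 0.69)]
lamp_mouth []
lamp_stop [([0.538, 0.209, -0.002], 0.71), ([0.487, -0.113, 0.011], 0.3)]
start_top [([0.484, 0.17, 0.094], 0.67)]
top 438.687336301871 [[-0.013, -0.996, 0.091, 0.439], [-1.0, 0.012, -0.011, 0.003], [0.01, -0.091, -0.996, 1.102], [0.0, 0.0, 0.0, 1.0]]
carrier [([0.479, -0.144, 0.003], 0.97), ([0.765, -0.16, -0.002], 0.95), ([0.298, -0.263, -0.002], 0.78), ([0.481, -0.104, 0.017], 0.5), ([0.669, -0.4, 0.0], 0.46)]
board [([0.482, -0.105, 0.015], 0.83), ([0.273, -0.258, 0.008], 0.74), ([0.79, -0.198, 0.016], 0.73)]
lamp [([0.53, 0.155, -0.002], 0.67)]
lamp_mouth []
lamp_stop [([0.535, 0.212, 0.001], 0.71)]
start_top [([0.49, 0.172, 0.098], 0.5)]
0.7 [0.19103851 0.51574429 0.25332261] [5.54350995e-01 3.09226352e+00 6.93606367e-05] [-0.18642079  0.5257158   0.44490617]
```

View pics/top0.png

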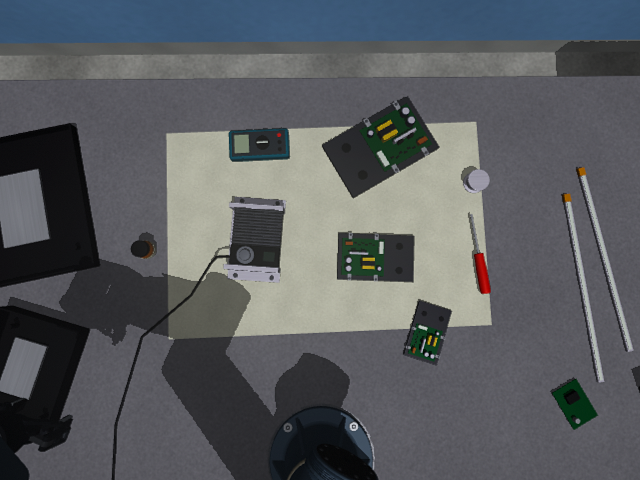

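View pics/scene0.png

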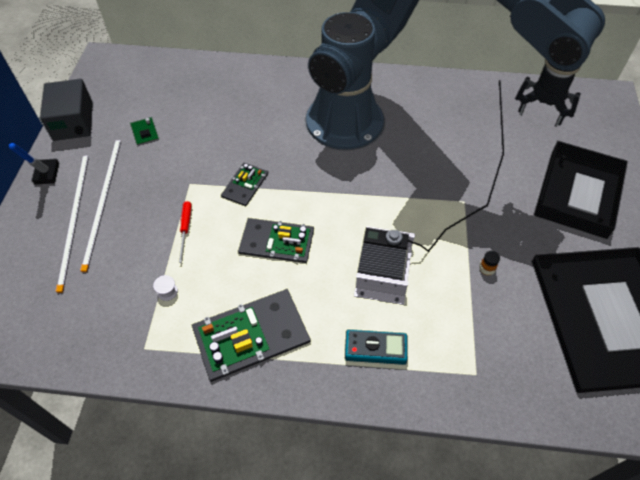

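```bash
cat >h.py <<'E'
from cell import ctrl
import cv2,numpy as np
from scipy.spatial.transform import Rotation as R
def ray(px,k,z):
    px=np.atleast_2d(px).astype(float);P=np.array(k["pose"])
    d=np.c_[(px[:,0]-k["cx"])/k["fx"],(px[:,1]-k["cy"])/k["fy"],np.ones(len(px))]@P[:3,:3].T
    return P[:3,3]+d*((z-P[2,3])/d[:,2])[:,None]
def proj(p,k):
    P=np.array(k["pose"]);c=(np.atleast_2d(p)-P[:3,3])@P[:3,:3]
    return np.c_[c[:,0]/c[:,2]*k["fx"]+k["cx"],c[:,1]/c[:,2]*k["fy"]+k["cy"]]
def rects(name,cam,z):
    k=ctrl.get_calibration(cam);out=[]
    for d in ctrl.trace(name,cam):
        m=d["region"].astype(np.uint8)
        c=max(cv2.findContours(m,0,cv2.CHAIN_APPROX_NONE)[0],key=len)[:,0]
        w=ray(c,k,z)[:,:2]*1000
        out.append((round(d["score"],2),cv2.minAreaRect(w.astype(np.float32))))
    return out
def st():
    s=ctrl.state();print(round(s["time_s"],2),np.round(s["tool_pos"],4),np.round(R.from_rotvec(s["tcp_rot"]).as_matrix(),3).tolist(),np.round(s["ft_force"],1),round(s["grip_width"],3));return s
E
python3 - <<'E'
from h import *
for c in("top","scene"):
    f=ctrl.grab_frame(c)
    for r in rects("carrier",c,.012):print(c,r)
    for r in rects("lamp",c,.06):print(c,"lamp",r)
    a=f[170:310,200:430] if c=="top" else f[200:320,220:440]
    cv2.imwrite(f"pics/{c}1.png",cv2.resize(a,None,fx=3.4,fy=3.4,interpolation=2)[:,:,::-1])
st()
E
```

```text
top (0.78, ((481.8116760253906, -141.02301025390625), (191.16136169433594, 121.94889831542969), 86.91956329345703))
top (0.64, ((296.30963134765625, -264.646728515625), (87.15341186523438, 137.74856567382812), 72.0882797241211))
top lamp (0.57, ((410.96502685546875, 223.82666015625), (204.47535705566406, 504.7412414550781), 56.60736083984375))
scene (0.91, ((302.6919250488281, -265.5332336425781), (91.00614166259766, 144.96194458007812), 70.82044219970703))
scene (0.89, ((764.7239379882812, -160.35670471191406), (170.03111267089844, 259.1889343261719), 29.95638656616211))
scene (0.64, ((485.10595703125, -141.3779296875), (191.4240264892578, 126.4356460571289), 87.12289428710938))
scene lamp (0.98, ((561.3389282226562, 152.53872680664062), (134.23190307617188, 216.445556640625), 84.76679229736328))
1.0 [0.191  0.5157 0.2533] [[-0.938, 0.347, 0.0], [0.347, 0.938, -0.0], [-0.0, -0.0, -1.0]] [0.3 0.5 0.1] 0.086
```

View pics/top1.png

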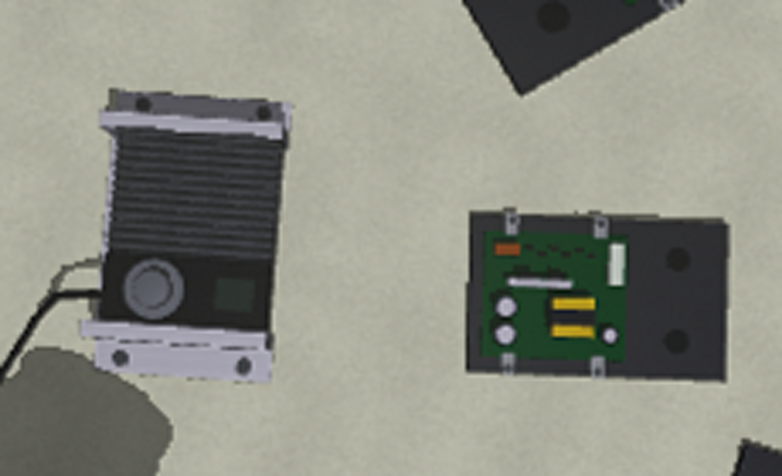

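```bash
python3 - <<'E'
from h import *
k=ctrl.get_calibration("top")
f=lambda p,z:ray((np.array(p)+.5)/3.4-.5+[200,170],k,z)[:,:2]*1000
ang=lambda v:np.degrees(np.arctan2(v[1],v[0]))
s=f([(143,104),(264,113),(243,367),(120,358)],.005);print("screws",s.round(1).tolist(),s.mean(0),ang(s[0]-s[1]),ang(s[3]-s[2]),ang(s[2]-s[1])+90,ang(s[3]-s[0])+90)
s=f([(110,90),(290,103),(270,382),(97,370)],.004);print("feet",s.round(1).tolist(),s.mean(0))
c=f([(470,212),(727,219),(726,380),(468,371)],.012);print("car",c.round(1).tolist(),c.mean(0),ang(c[0]-c[1]),ang(c[3]-c[2]),ang(c[2]-c[1])+90,ang(c[3]-c[0])+90)
E
```

```text
screws [[630.7, 192.7], [622.9, 103.0], [435.2, 119.0], [442.9, 208.8]] [532.93222398 155.87336821] 85.05356990969506 85.08752418195982 265.11724185656817 265.09917713654943
feet [[641.6, 217.4], [630.4, 83.7], [424.0, 99.4], [434.4, 225.7]] [532.62042296 156.56794262]
car [[546.5, -48.6], [539.0, -237.7], [421.3, -233.2], [430.2, -45.3]] [ 484.24730438 -141.22489463] 87.74873002780103 87.26559114389973 267.82028574612 268.3555824208925
```

>>> jog_arm:
  plan:
    - [-0.411, -0.538, 0, 0, 0, -0.268, 0.0854]
    - [-0.411, -0.538, 0, 0, 0, -0.268, 0.0854]
    - [-0.411, -0.538, 0, 0, 0, -0.268, 0.0854]
    - [-0.411, -0.538, 0, 0, 0, -0.268, 0.0854]
    - [-0.411, -0.538, 0, 0, 0, -0.268, 0.0854]
    - [-0.411, -0.538, 0, 0, 0, -0.268, 0.0854]
    - [-0.411, -0.538, 0, 0, 0, -0.268, 0.0854]
    - [-0.411, -0.538, 0, 0, 0, -0.268, 0.0854]
    - [-0.411, -0.538, 0, 0, 0, -0.268, 0.0854]
    - [-0.411, -0.538, 0, 0, 0, -0.268, 0.0854]
    - [-0.411, -0.538, 0, 0, 0, -0.268, 0.0854]
    - [-0.411, -0.538, 0, 0, 0, -0.268, 0.0854]

```text
time_s: 2.5
tool_pos: [0.3901, -0.1342, 0.2532]
tcp_rot: [0.142, 3.138, -0.001]
ft_force: [-0.5, 1.2, -0.7]
grip_width: 0.0854
gripper_force: 0.0
```

>>> jog_arm:
  plan:
    - [0, 0, 0.05, 0, 0, 0, 0.0854]
    - [0, 0, 0.1, 0, 0, 0, 0.0854]
    - [0, 0, 0.15, 0, 0, 0, 0.0854]
    - [0, 0, 0.19, 0, 0, 0, 0.0854]
    - [0, 0, 0.2, 0, 0, 0, 0.0854]
    - [0, 0, 0.2, 0, 0, 0, 0.0854]

```text
time_s: 3.25
tool_pos: [0.3897, -0.1313, 0.0538]
tcp_rot: [-0.136, -3.138, -0.0]
ft_force: [-0.4, -0.3, 0.3]
grip_width: 0.0855
gripper_force: 0.0
```

```bash
python3 - <<'E'
from h import *
st()
cv2.imwrite("pics/w1.png",ctrl.grab_frame("wrist")[:,:,::-1])
E
```

```text
3.25 [ 0.3897 -0.1313  0.0538] [[-0.996, 0.086, -0.0], [0.086, 0.996, 0.0], [0.0, 0.0, -1.0]] [-0.4 -0.3  0.3] 0.085
```

View pics/w1.png

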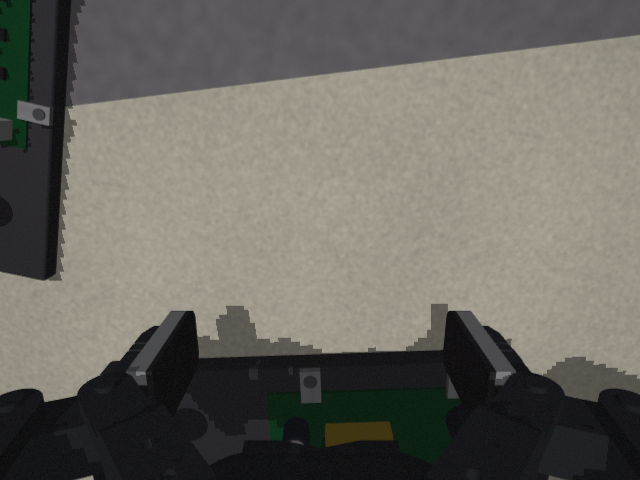

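```bash
python3 - <<'E'
from h import *
k=ctrl.get_calibration("wrist");print(np.round(k["pose"],3).tolist())
print(ray([(198,358),(445,351)],k,.012).round(4).tolist(), "pred edge x~.425")
s=ctrl.state();T=R.from_rotvec(s["tcp_rot"]).as_matrix();p=np.array(s["tool_pos"])
for z in(.009,.022):
  for x in(-.011,.011):
    for y in(-.043,.043):
        print(z,x,y,proj(p+T@[x,y,z],k).round(0).tolist())
E
```

```text
[[0.086, 0.953, 0.291, 0.317], [0.996, -0.082, -0.025, -0.126], [-0.0, 0.292, -0.956, 0.174], [0.0, 0.0, 0.0, 1.0]]
[[0.4169, -0.1884, 0.012], [0.4227, -0.0799, 0.012]] pred edge x~.425
0.009 -0.011 -0.043 [[199.0, 361.0]]
0.009 -0.011 0.043 [[444.0, 361.0]]
0.009 0.011 -0.043 [[194.0, 303.0]]
0.009 0.011 0.043 [[450.0, 304.0]]
0.022 -0.011 -0.043 [[208.0, 341.0]]
0.022 -0.011 0.043 [[435.0, 341.0]]
0.022 0.011 -0.043 [[204.0, 288.0]]
0.022 0.011 0.043 [[439.0, 288.0]]
```

>>> jog_arm:
  plan:
    - [0, 0, 0.02, 0, 0, 0, 0.0854]
    - [0, 0, 0.032, 0, 0, 0, 0.0854]
    - [0, 0, 0.036, 0, 0, 0, 0.0854]
    - [0, 0, 0.039, 0, 0, 0, 0.0854]
    - [0, 0, 0.039, 0, 0, 0, 0.0854]

```text
time_s: 3.92
tool_pos: [0.3897, -0.1316, 0.0145]
tcp_rot: [0.136, 3.138, -0.0]
ft_force: [0.3, -0.7, -0.0]
grip_width: 0.0857
gripper_force: 0.0
```

```bash
python3 - <<'E'
from h import *
s=st();p=np.array(s["tool_pos"])[:2]-[.533,.156];a=np.radians(85.08)
print("along,lat",p@[np.cos(a),np.sin(a)],p@[-np.sin(a),np.cos(a)])
E
```

```text
3.92 [ 0.3897 -0.1316  0.0145] [[-0.996, 0.087, 0.0], [0.087, 0.996, -0.0], [-0.0, -0.0, -1.0]] [ 0.3 -0.7 -0. ] 0.086
along,lat -0.29882226956044944 0.11813515969105468
```

>>> jog_arm:
  plan:
    - [-0.006, 0, 0, 0, 0, 0, 0.0854]
    - [-0.01, 0, 0, 0, 0, 0, 0.0854]
    - [-0.014, 0, 0, 0, 0, 0, 0.0854]
    - [-0.017, 0, 0, 0, 0, 0, 0.0854]
    - [-0.02, 0, 0, 0, 0, 0, 0.0854]
    - [-0.023, 0, 0, 0, 0, 0, 0.0854]
    - [-0.026, 0, 0, 0, 0, 0, 0.0854]
    - [-0.029, 0, 0, 0, 0, 0, 0.0854]
    - [-0.032, 0, 0, 0, 0, 0, 0.0854]
    - [-0.035, 0, 0, 0, 0, 0, 0.0854]
    - [-0.038, 0, 0, 0, 0, 0, 0.0854]
    - [-0.041, 0, 0, 0, 0, 0, 0.0854]

```text
time_s: 5.42
tool_pos: [0.4306, -0.1352, 0.0143]
tcp_rot: [0.136, 3.139, -0.0]
ft_force: [-2.7, 0.2, -1.6]
grip_width: 0.0854
gripper_force: 1.2
```

>>> jog_arm:
  plan:
    - [-0.003, 0, 0, 0, 0, 0, 0.0854]
    - [-0.005, 0, 0, 0, 0, 0, 0.0854]
    - [-0.006, 0, 0, 0, 0, 0, 0.0854]
    - [-0.007, 0, 0, 0, 0, 0, 0.0854]
    - [-0.007, 0, 0, 0, 0, 0, 0.0854]

```text
time_s: 6.05
tool_pos: [0.4375, -0.1357, 0.0143]
tcp_rot: [0.136, 3.138, -0.0]
ft_force: [-1.4, 0.7, -1.3]
grip_width: 0.0855
gripper_force: 0.8
```

>>> jog_arm:
  plan:
    - [0.015, 0, 0, 0, 0, 0, 0.0854]
    - [0.03, 0, 0, 0, 0, 0, 0.0854]
    - [0.06, 0, -0.02, 0, 0, 0, 0.0854]
    - [0.07, -0.05, -0.06, 0, 0, 0, 0.0854]
    - [0.07, -0.1, -0.08, 0, 0, 0, 0.0854]
    - [0.07, -0.16, -0.08, 0, 0, 0, 0.0854]
    - [0.07, -0.18, -0.08, 0, 0, 0, 0.0854]

```text
time_s: 6.92
tool_pos: [0.351, -0.3115, 0.0947]
tcp_rot: [0.141, 3.137, -0.002]
ft_force: [-0.3, -0.1, -0.8]
grip_width: 0.0852
gripper_force: 0.0
```

```bash
python3 - <<'E'
from h import *
st()
f=ctrl.grab_frame("top")
cv2.imwrite("pics/top2.png",cv2.resize(f[170:310,200:430],None,fx=3.4,fy=3.4,interpolation=2)[:,:,::-1])
E
```

```text
6.92 [ 0.351  -0.3115  0.0947] [[-0.996, 0.089, 0.001], [0.089, 0.996, -0.001], [-0.001, -0.001, -1.0]] [-0.3 -0.1 -0.8] 0.085
```

View pics/top2.png

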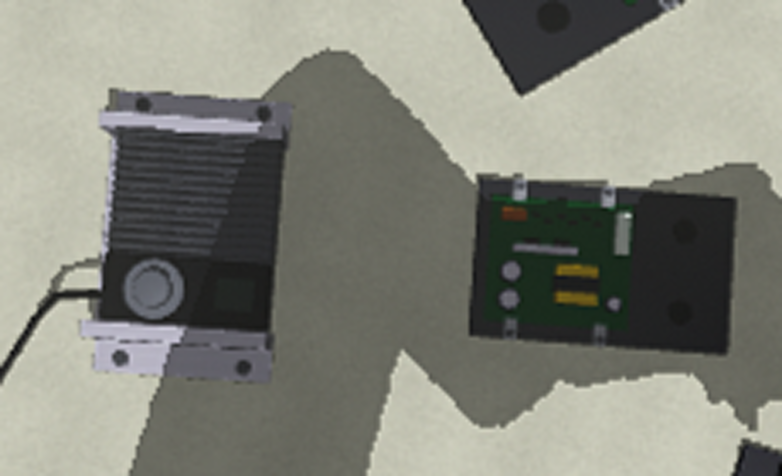

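```bash
cat >>h.py <<'E'
A=np.radians(85.08);U=np.array([np.cos(A),np.sin(A)]);V=np.array([-U[1],U[0]]);L=np.array([533,156.])
def lam(p):p=np.asarray(p)-L;return np.c_[p@U,p@V] if p.ndim>1 else np.array([p@U,p@V])
E
python3 - <<'E'
from h import *
k=ctrl.get_calibration("top")
c=ray((np.array([(479,175),(736,198),(728,354),(470,335)])+.5)/3.4-.5+[200,170],k,.012)[:,:2]*1000
l=lam(c);print(l.round(1),l.mean(0))
for a,b in((0,1),(3,2)):
    v=l[a]-l[b];print(np.degrees(np.arctan2(v[1],v[0])))
print(rects("carrier","top",.012)[:3])
s=ctrl.state();print(lam(np.array(s["tool_pos"])[:2]*1000))
E
```

```text
[[-207.4  -58.8]
 [-397.6  -55.8]
 [-397.8   59. ]
 [-209.    59. ]] [-302.95277952    0.84367733]
-0.8992563037935921
-0.012638120412501331
[(0.98, ((505.3567199707031, -145.4178009033203), (189.82640075683594, 116.64775085449219), 84.98226165771484)), (0.81, ((296.769287109375, -264.7987365722656), (87.95963287353516, 138.53750610351562), 73.10953521728516)), (0.65, ((766.0512084960938, -159.3118896484375), (162.79867553710938, 259.176513671875), 29.71101188659668))]
[-479.83220648  141.1623856 ]
```

>>> jog_arm:
  plan:
    - [-0.04, 0.01, 0, 0, 0, 0.18, 0.0854]
    - [-0.08, 0.03, 0, 0, 0, 0.36, 0.0854]
    - [-0.12, 0.04, 0, 0, 0, 0.54, 0.0854]
    - [-0.14, 0.048, 0, 0, 0, 0.72, 0.0854]
    - [-0.14, 0.048, 0, 0, 0, 0.9, 0.0854]
    - [-0.14, 0.048, 0, 0, 0, 1.08, 0.0854]
    - [-0.14, 0.048, 0, 0, 0, 1.26, 0.0854]
    - [-0.14, 0.048, 0, 0, 0, 1.44, 0.0854]
    - [-0.14, 0.048, 0, 0, 0, 1.571, 0.0854]
    - [-0.14, 0.048, 0, 0, 0, 1.571, 0.0854]
    - [-0.14, 0.048, 0, 0, 0, 1.571, 0.0854]

```text
time_s: 8.4
tool_pos: [0.4955, -0.2723, 0.0941]
tcp_rot: [-2.312, -2.126, 0.0]
ft_force: [0.9, 0.7, 0.1]
grip_width: 0.0858
gripper_force: 0.0
```

```bash
python3 - <<'E'
from h import *
s=st();print(lam(np.array(s["tool_pos"])[:2]*1000),s["joint_positions"])
m=R.from_rotvec(s["tcp_rot"]).as_matrix();print("yaw of x rel lamp",np.degrees(np.arctan2(m[1,0],m[0,0])))
E
```

```text
8.4 [ 0.4955 -0.2723  0.0941] [[0.083, 0.997, -0.001], [0.997, -0.083, 0.0], [0.0, -0.001, -1.0]] [0.9 0.7 0.1] 0.086
[-429.96857542    0.65810045] [-5.84928700e-01  5.87382655e-01  1.73041647e+00  7.85692910e-05
  8.24479505e-01 -5.01595145e-01]
yaw of x rel lamp 85.22227526931736
```

>>> jog_arm:
  plan:
    - [0, 0, 0.03, 0, 0, 0, 0.0854]
    - [0, 0, 0.055, 0, 0, 0, 0.0854]
    - [0, 0, 0.07, 0, 0, 0, 0.0854]
    - [0, 0, 0.077, 0, 0, 0, 0.0854]
    - [0, 0, 0.0796, 0, 0, 0, 0.0854]
    - [0, 0, 0.0796, 0, 0, 0, 0.0854]

```text
time_s: 9.15
tool_pos: [0.4959, -0.2734, 0.0152]
tcp_rot: [2.315, 2.123, 0.0]
ft_force: [0.1, 0.1, -0.3]
grip_width: 0.0854
gripper_force: 0.0
```

>>> jog_arm:
  plan:
    - [0.006, 0, 0, 0, 0, 0, 0.0854]
    - [0.011, 0, 0, 0, 0, 0, 0.0854]
    - [0.015, 0, 0, 0, 0, 0, 0.0854]
    - [0.018, 0, 0, 0, 0, 0, 0.0854]
    - [0.021, 0, 0, 0, 0, 0, 0.0854]
    - [0.024, 0, 0, 0, 0, 0, 0.0854]
    - [0.028, 0, 0, 0, 0, 0, 0.0854]
    - [0.033, 0, 0, 0, 0, 0, 0.0854]
    - [0.038, 0, 0, 0, 0, 0, 0.0854]
    - [0.043, 0, 0, 0, 0, 0, 0.0854]
    - [0.048, 0, 0, 0, 0, 0, 0.0854]
    - [0.053, 0, 0, 0, 0, 0, 0.0854]

```text
time_s: 10.65
tool_pos: [0.5003, -0.2201, 0.0147]
tcp_rot: [-2.316, -2.123, 0.0]
ft_force: [0.4, -1.9, -0.0]
grip_width: 0.0857
gripper_force: 1.5
```

>>> jog_arm:
  plan:
    - [0.005, 0, 0, 0, 0, 0, 0.0854]
    - [0.01, 0, 0, 0, 0, 0, 0.0854]
    - [0.015, 0, 0, 0, 0, 0, 0.0854]
    - [0.02, 0, 0, 0, 0, 0, 0.0854]
    - [0.025, 0, 0, 0, 0, 0, 0.0854]
    - [0.03, 0, 0, 0, 0, 0, 0.0854]
    - [0.035, 0, 0, 0, 0, 0, 0.0854]
    - [0.04, 0, 0, 0, 0, 0, 0.0854]
    - [0.045, 0, 0, 0, 0, 0, 0.0854]
    - [0.05, 0, 0, 0, 0, 0, 0.0854]
    - [0.055, 0, 0, 0, 0, 0, 0.0854]
    - [0.06, 0, 0, 0, 0, 0, 0.0854]

```text
time_s: 12.15
tool_pos: [0.5055, -0.1604, 0.0147]
tcp_rot: [-2.316, -2.123, 0.0]
ft_force: [-0.1, -3.2, 0.6]
grip_width: 0.0851
gripper_force: 1.6
```

```bash
python3 - <<'E'
from h import *
s=st();print(lam(np.array(s["tool_pos"])[:2]*1000))
f=ctrl.grab_frame("top")
cv2.imwrite("pics/top3.png",cv2.resize(f[170:310,200:430],None,fx=3.4,fy=3.4,interpolation=2)[:,:,::-1])
E
```

```text
12.15 [ 0.5055 -0.1604  0.0147] [[0.087, 0.996, -0.0], [0.996, -0.087, 0.0], [0.0, -0.0, -1.0]] [-0.1 -3.2  0.6] 0.085
[-3.17565225e+02  2.80134263e-01]
```

View pics/top3.png

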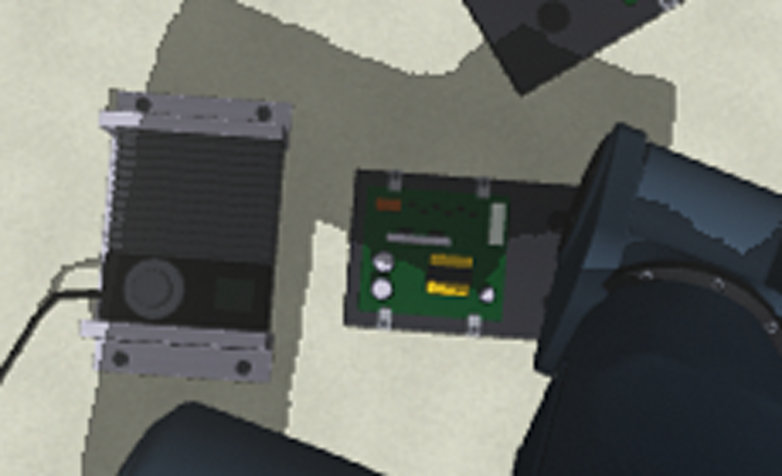

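```bash
python3 - <<'E'
from h import *
k=ctrl.get_calibration("top")
c=ray((np.array([(358,169),(346,325),(575,185),(540,339)])+.5)/3.4-.5+[200,170],k,.012)[:,:2]*1000
print(lam(c).round(1))
E
```

```text
[[-118.2  -56.6]
 [-118.3   58.3]
 [-278.5  -56.6]
 [-260.2   58.1]]
```

>>> jog_arm:
  plan:
    - [0.005, 0, 0, 0, 0, 0, 0.0854]
    - [0.01, 0, 0, 0, 0, 0, 0.0854]
    - [0.015, 0, 0, 0, 0, 0, 0.0854]
    - [0.02, 0, 0, 0, 0, 0, 0.0854]
    - [0.025, 0, 0, 0, 0, 0, 0.0854]
    - [0.03, 0, 0, 0, 0, 0, 0.0854]
    - [0.035, 0, 0, 0, 0, 0, 0.0854]
    - [0.04, 0, 0, 0, 0, 0, 0.0854]
    - [0.045, 0, 0, 0, 0, 0, 0.0854]
    - [0.05, 0, 0, 0, 0, 0, 0.0854]
    - [0.055, 0, 0, 0, 0, 0, 0.0854]
    - [0.06, 0, 0, 0, 0, 0, 0.0854]

```text
time_s: 13.7
tool_pos: [0.5107, -0.1006, 0.0147]
tcp_rot: [-2.316, -2.123, 0.0]
ft_force: [1.1, -3.3, -0.5]
grip_width: 0.0853
gripper_force: 1.5
```

>>> jog_arm:
  plan:
    - [0.005, 0, 0, 0, 0, 0, 0.0854]
    - [0.01, 0, 0, 0, 0, 0, 0.0854]
    - [0.015, 0, 0, 0, 0, 0, 0.0854]
    - [0.02, 0, 0, 0, 0, 0, 0.0854]
    - [0.025, 0, 0, 0, 0, 0, 0.0854]
    - [0.03, 0, 0, 0, 0, 0, 0.0854]
    - [0.035, 0, 0, 0, 0, 0, 0.0854]
    - [0.04, 0, 0, 0, 0, 0, 0.0854]
    - [0.045, 0, 0, 0, 0, 0, 0.0854]
    - [0.05, 0, 0, 0, 0, 0, 0.0854]
    - [0.055, 0, 0, 0, 0, 0, 0.0854]
    - [0.06, 0, 0, 0, 0, 0, 0.0854]

```text
time_s: 15.2
tool_pos: [0.5159, -0.0408, 0.0147]
tcp_rot: [-2.316, -2.123, 0.0]
ft_force: [-0.4, -3.1, -0.3]
grip_width: 0.0856
gripper_force: 1.5
```

>>> jog_arm:
  plan:
    - [0.004, 0, 0, 0, 0, 0, 0.0854]
    - [0.008, 0, 0, 0, 0, 0, 0.0854]
    - [0.012, 0, 0, 0, 0, 0, 0.0854]
    - [0.016, 0, 0, 0, 0, 0, 0.0854]
    - [0.02, 0, 0, 0, 0, 0, 0.0854]
    - [0.024, 0, 0, 0, 0, 0, 0.0854]
    - [0.028, 0, 0, 0, 0, 0, 0.0854]
    - [0.032, 0, 0, 0, 0, 0, 0.0854]
    - [0.036, 0, 0, 0, 0, 0, 0.0854]
    - [0.038, 0, 0, 0, 0, 0, 0.0854]
    - [0.04, 0, 0, 0, 0, 0, 0.0854]

```text
time_s: 16.58
tool_pos: [0.5194, -0.0012, 0.0147]
tcp_rot: [-2.316, -2.123, 0.0]
ft_force: [-0.3, -2.3, -0.2]
grip_width: 0.0855
gripper_force: 1.5
```

>>> jog_arm:
  plan:
    - [0.001, 0, 0, 0, 0, 0, 0.0854]
    - [0.002, 0, 0, 0, 0, 0, 0.0854]
    - [0.003, 0, 0, 0, 0, 0, 0.0854]
    - [0.004, 0, 0, 0, 0, 0, 0.0854]
    - [0.005, 0, 0, 0, 0, 0, 0.0854]
    - [0.006, 0, 0, 0, 0, 0, 0.0854]

```text
time_s: 17.32
tool_pos: [0.5199, 0.0048, 0.0147]
tcp_rot: [-2.316, -2.123, 0.0]
ft_force: [-0.1, -3.3, -0.6]
grip_width: 0.0852
gripper_force: 1.4
```

```bash
python3 - <<'E'
from h import *
s=st();print(lam(np.array(s["tool_pos"])[:2]*1000))
E
```

```text
17.32 [0.5199 0.0048 0.0147] [[0.087, 0.996, -0.0], [0.996, -0.087, 0.0], [0.0, -0.0, -1.0]] [-0.1 -3.3 -0.6] 0.085
[-1.51810229e+02  8.83386651e-02]
```

Not at the stop yet (expected about 5 mm further). Creep.

>>> jog_arm:
  plan:
    - [0.001, 0, 0, 0, 0, 0, 0.0854]
    - [0.002, 0, 0, 0, 0, 0, 0.0854]
    - [0.003, 0, 0, 0, 0, 0, 0.0854]
    - [0.004, 0, 0, 0, 0, 0, 0.0854]

```text
time_s: 17.82
tool_pos: [0.5202, 0.0087, 0.0147]
tcp_rot: [-2.316, -2.123, 0.0]
ft_force: [0.1, -2.8, 0.3]
grip_width: 0.0855
gripper_force: 1.4
```

>>> jog_arm:
  plan:
    - [0.0005, 0, 0, 0, 0, 0, 0.0854]
    - [0.001, 0, 0, 0, 0, 0, 0.0854]
    - [0.0015, 0, 0, 0, 0, 0, 0.0854]

```text
time_s: 18.2
tool_pos: [0.5205, 0.0098, 0.0147]
tcp_rot: [2.315, 2.123, -0.0]
ft_force: [0.4, -9.0, -0.9]
grip_width: 0.0852
gripper_force: 4.9
```

>>> jog_arm:
  plan:
    - [0.0004, 0, 0, 0, 0, 0, 0.0854]
    - [0.0008, 0, 0, 0, 0, 0, 0.0854]
    - [0.0008, 0, 0, 0, 0, 0, 0.0854]

```text
time_s: 18.58
tool_pos: [0.5208, 0.0099, 0.0148]
tcp_rot: [2.314, 2.123, -0.001]
ft_force: [1.2, -14.5, -1.0]
grip_width: 0.0856
gripper_force: 6.8
```

```bash
python3 - <<'E'
from h import *
s=st();print(lam(np.array(s["tool_pos"])[:2]*1000),s["ft_torque"])
E
```

```text
18.57 [0.5208 0.0099 0.0148] [[0.086, 0.996, 0.001], [0.996, -0.086, -0.001], [-0.001, 0.001, -1.0]] [  1.2 -14.5  -1. ] 0.086
[-146.59486241   -0.3778244 ] [-2.08190773 -0.03649022  0.24619029]
```

>>> jog_arm:
  plan:
    - [-0.006, 0, 0, 0, 0, 0, 0.0854]
    - [-0.03, 0, 0, 0, 0, 0, 0.0854]
    - [-0.05, 0, -0.02, 0, 0, 0, 0.0854]
    - [-0.07, 0, -0.07, 0, 0, 0, 0.0854]
    - [-0.13, 0, -0.12, 0, 0, 0, 0.0]
    - [-0.19, 0, -0.15, 0, 0, 0, 0.0]
    - [-0.2, 0, -0.15, 0, 0, 0, 0.0]
    - [-0.2, 0, -0.15, 0, 0, 0, 0.0]

```text
time_s: 19.58
tool_pos: [0.5031, -0.1897, 0.1654]
tcp_rot: [2.318, 2.119, 0.002]
ft_force: [-0.6, 0.3, 0.4]
grip_width: 0.0124
gripper_force: 0.0
```

```bash
python3 - <<'E'
from h import *
s=st();print(lam(np.array(s["tool_pos"])[:2]*1000))
f=ctrl.grab_frame("top")
cv2.imwrite("pics/top4.png",cv2.resize(f[180:300,200:380],None,fx=4.4,fy=4.4,interpolation=2)[:,:,::-1])
for c in("top","scene"):
    if c=="scene":f=ctrl.grab_frame(c)
    for n in("start_top","carrier"):print(c,n,[(np.round(d["location"],4).tolist(),round(d["score"],2)) for d in ctrl.pinpoint(n,c)][:3])
    print([(np.round(d["location"],4).tolist(),round(d["score"],2)) for d in ctrl.look_for("start",c)][:2])
E
```

```text
19.57 [ 0.5031 -0.1897  0.1654] [[0.089, 0.996, 0.002], [0.996, -0.089, -0.0], [-0.0, 0.002, -1.0]] [-0.6  0.3  0.4] 0.012
[-3.46985711e+02  1.02339706e-01]
top start_top [([0.4924, 0.1705, 0.0949], 0.68)]
top carrier [([0.5243, 0.1117, -0.0003], 0.92), ([0.7674, -0.1604, -0.001], 0.8)]
[([0.4894, 0.1704, 0.0951], 0.4)]
scene start_top []
scene carrier [([0.294, -0.2665, 0.0005], 0.86), ([0.7626, -0.1606, -0.001], 0.8), ([0.524, 0.1177, -0.0023], 0.68)]
[([0.529, 0.0548, 0.014], 0.63)]
```

View pics/top4.png

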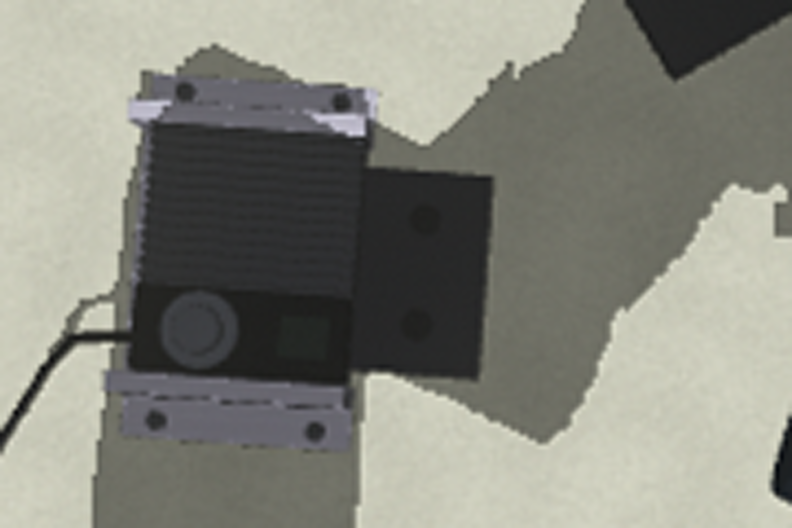

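```bash
python3 - <<'E'
from h import *
k=ctrl.get_calibration("top")
f=lambda p,z:ray((np.array(p)+.5)/4.4-.5+[200,180],k,z)[:,:2]*1000
print(lam(f([(493,177),(478,380)],.012)).round(1), f([(193,328),(198,329)],.095))
E
```

```text
[[-135.1  -56.6]
 [-135.3   58.9]] [[489.86694505 172.64122911]
 [489.3132988  170.03905252]]
```

>>> jog_arm:
  plan:
    - [0.06, -0.01, 0, 0, 0, 0, 0]
    - [0.12, -0.015, 0, 0, 0, 0, 0]
    - [0.18, -0.023, 0, 0, 0, 0, 0]
    - [0.24, -0.03, 0, 0, 0, 0, 0]
    - [0.3, -0.038, 0, 0, 0, 0, 0]
    - [0.34, -0.043, 0, 0, 0, 0, 0]
    - [0.358, -0.045, 0, 0, 0, 0, 0]
    - [0.358, -0.045, 0.02, 0, 0, 0, 0]
    - [0.358, -0.045, 0.035, 0, 0, 0, 0]
    - [0.358, -0.045, 0.04, 0, 0, 0, 0]
    - [0.358, -0.045, 0.04, 0, 0, 0, 0]

```text
time_s: 21.35
tool_pos: [0.4894, 0.1718, 0.1246]
tcp_rot: [-2.317, -2.122, 0.001]
ft_force: [-0.8, -0.3, -0.9]
grip_width: 0.0001
gripper_force: 0.0
```

```bash
python3 - <<'E'
from h import *
st()
cv2.imwrite("pics/s5.png",cv2.resize(ctrl.grab_frame("scene")[150:330,300:500],None,fx=3,fy=3)[:,:,::-1])
E
```

```text
21.35 [0.4894 0.1718 0.1246] [[0.088, 0.996, -0.0], [0.996, -0.088, -0.0], [-0.0, -0.0, -1.0]] [-0.8 -0.3 -0.9] 0.0
```

View pics/s5.png

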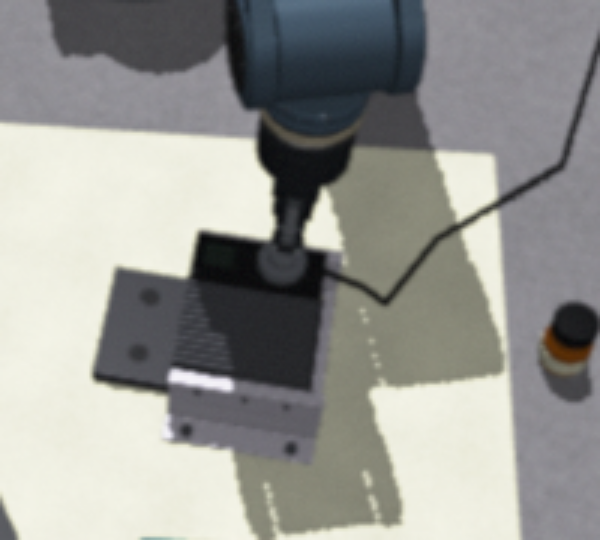

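Fingertips are over the button. Tip at about 0.1026; press in small steps.

>>> jog_arm:
  plan:
    - [0, 0, 0.002, 0, 0, 0, 0]
    - [0, 0, 0.004, 0, 0, 0, 0]
    - [0, 0, 0.006, 0, 0, 0, 0]
    - [0, 0, 0.008, 0, 0, 0, 0]
    - [0, 0, 0.009, 0, 0, 0, 0]
    - [0, 0, 0.01, 0, 0, 0, 0]

```text
time_s: 22.15
tool_pos: [0.4894, 0.1723, 0.1148]
tcp_rot: [2.316, 2.123, 0.0]
ft_force: [-1.0, -0.1, 2.3]
grip_width: 0.0001
gripper_force: 1.5
```

>>> jog_arm:
  plan:
    - [0, 0, 0.001, 0, 0, 0, 0]
    - [0, 0, 0.002, 0, 0, 0, 0]

```text
time_s: 22.4
tool_pos: [0.4894, 0.1723, 0.1128]
tcp_rot: [2.316, 2.123, 0.0]
ft_force: [-1.9, -0.4, 5.2]
grip_width: 0.0002
gripper_force: 2.2
```

>>> jog_arm:
  plan:
    - [0, 0, 0.0007, 0, 0, 0, 0]
    - [0, 0, 0.0014, 0, 0, 0, 0]
    - [0, 0, 0.0014, 0, 0, 0, 0]

```text
time_s: 22.78
tool_pos: [0.4894, 0.1723, 0.1119]
tcp_rot: [2.316, 2.123, 0.0]
ft_force: [-4.2, -1.0, 13.4]
grip_width: -0.0001
gripper_force: 6.3
```

>>> jog_arm:
  plan:
    - [0, 0, -0.005, 0, 0, 0, 0]
    - [0, 0, -0.02, 0, 0, 0, 0]
    - [0, 0, -0.06, 0, 0, 0, 0]
    - [0, 0, -0.12, 0, 0, 0, 0]
    - [-0.06, 0, -0.15, 0, 0, 0, 0]
    - [-0.12, 0, -0.15, 0, 0, 0, 0]
    - [-0.18, 0, -0.15, 0, 0, 0, 0]
    - [-0.24, 0, -0.15, 0, 0, 0, 0]
    - [-0.24, 0, -0.15, 0, 0, 0, 0]

```text
time_s: 23.9
tool_pos: [0.468, -0.07, 0.2619]
tcp_rot: [2.321, 2.116, 0.0]
ft_force: [0.5, 1.1, -0.0]
grip_width: -0.0004
gripper_force: 0.0
```

```bash
python3 - <<'E'
from h import *
st()
f=ctrl.grab_frame("top")
cv2.imwrite("pics/top6.png",cv2.resize(f[180:300,200:380],None,fx=4.4,fy=4.4,interpolation=2)[:,:,::-1])
E
```

```text
23.9 [ 0.468  -0.07    0.2619] [[0.092, 0.996, 0.001], [0.996, -0.092, -0.001], [-0.001, 0.001, -1.0]] [ 0.5  1.1 -0. ] -0.0
```

View pics/top6.png

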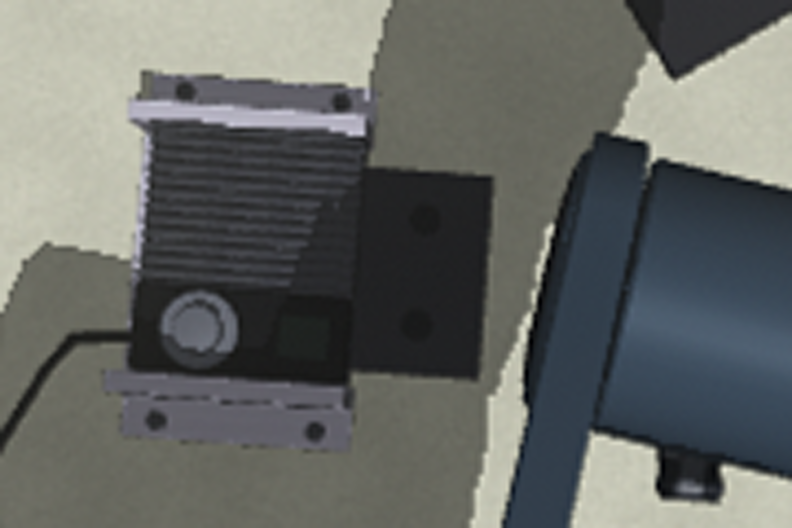

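The carrier's rear corners are unchanged at (493,177) and (478,380), so it is still home and square. The button is released and the arm is clear of everything.

```bash
python3 -c "
from cell import ctrl
print(ctrl.hand_in())"
```

```text
the job is handed in; nothing more can be done
None
```

The carrier is square against the stop bar; I then pressed the start button fully down and released it. I handed the job in at about 24 s with the arm clear; no verdict came back.

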